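# Shut down a hotplate stirrer

## Task

Shut down the blue hotplate stirrer in the proper order: press its red heating rocker to off, then its black stirring rocker, and last its green mains rocker, each pushed fully down on the half nearer the plate. Leave the white stirrer running, and do not pick up or shift the flasks, the beaker or the wash bottle.

Things in the scene. Friction and masses are not known exactly. Their poses are not given: they have to be found in the camera images.
- blue: the hotplate stirrer to shut down: blue housing, 200 wide x 290 deep x 98 mm high, fixed to the bench. Origin: centre of its footprint; x points from its control panel to its back, y to its left as the robot sees it, z up. White ceramic plate 180 x 180 mm, top 98 mm above the bench, centred 50 mm behind the origin
- blue_panel_mid (a point): centre of the blue stirrer's white control panel (90 x 190 mm), which slopes up at 20 degrees away from the robot; 97.5 mm in front of the stirrer's origin, 63 mm above the bench; x up the slope, y left, z out of the panel. Across it from y + to -: black knob (25 mm wide, 13 high, y 80 mm), red heating rocker (38), green mains rocker (0), black stirring rocker (-38), black knob (-80)
- white: the neighbouring hotplate stirrer, same size and layout, white housing with a grey panel, switched on; to be left running. Origin and axes as for the blue one. Blue and white may stand either way round
- blue_heat (a joint): the red heating rocker of the blue stirrer, rad: 0 = on (half nearer the robot down), 0.40 = off (half nearer the plate down). Face 32 mm long up the slope, 22 mm wide, a shallow V pivoting on its middle line; bezel 40 x 28 mm, 2.5 mm high. Stiff: stays where it is left, takes about 3 N near its end
- blue_heat_off (a point): where to press the blue stirrer's red heating rocker off: on its half nearer the plate, 12 mm up the slope from the pivot line, 6 mm above the panel face, where that half lies when fully down; while on, the rocker's end stands 6 mm higher. Fixed to the panel: x up the slope, y left, z out of the panel
- blue_stir (a joint): the black stirring rocker of the blue stirrer, rad: 0 = on (half nearer the robot down), 0.40 = off (half nearer the plate down). Face 32 mm long up the slope, 22 mm wide, a shallow V pivoting on its middle line; bezel 40 x 28 mm, 2.5 mm high. Stiff: stays where it is left, takes about 3 N near its end
- blue_stir_off (a point): where to press the blue stirrer's black stirring rocker off: on its half nearer the plate, 12 mm up the slope from the pivot line, 6 mm above the panel face, where that half lies when fully down; while on, the rocker's end stands 6 mm higher. Fixed to the panel: x up the slope, y left, z out of the panel
- blue_mains (a joint): the green mains rocker of the blue stirrer, rad: 0 = on (half nearer the robot down), 0.40 = off (half nearer the plate down). Face 32 mm long up the slope, 22 mm wide, a shallow V pivoting on its middle line; bezel 40 x 28 mm, 2.5 mm high. Stiff: stays where it is left, takes about 3 N near its end
- blue_mains_off (a point): where to press the blue stirrer's green mains rocker off: on its half nearer the plate, 12 mm up the slope from the pivot line, 6 mm above the panel face, where that half lies when fully down; while on, the rocker's end stands 6 mm higher. Fixed to the panel: x up the slope, y left, z out of the panel
- white_heat (a joint): the red heating rocker of the white stirrer; 0 = on, 0.40 = off; must stay on
- white_stir (a joint): the black stirring rocker of the white stirrer; 0 = on, 0.40 = off; must stay on
- white_mains (a joint): the green mains rocker of the white stirrer; 0 = on, 0.40 = off; must stay on
- flask_a_center (a point): open glass conical flask, 84 mm base diameter, 142 mm high, standing on the blue stirrer's plate; point on its axis half-way up; z is its axis. Loose
- flask_b_center (a point): the same kind of flask on the white stirrer's plate
- wash_bottle_center (a point): white wash bottle with blue cap and bent spout, 62 mm diameter, 183 mm high, on the bench at the right; point on its axis 75 mm up. Loose
- beaker_center (a point): small glass beaker, 45 mm diameter, 58 mm high, on the bench at the left; point on its axis half-way up. Loose
There are look-alikes about, which are no part of the job. Of the things that look like the part that bears beaker_center, the middle-sized one is meant.

How it is judged:
By the outcome, as a careful person would: the job done as asked, in the order asked, and still so for the second after the job is handed in, with the robot touching nothing.
It also fails if it takes over 42 s, if anything falls off the work surface, if the arm or the gripper's body presses on something with over 40 N, if the wrist force passes 120 N, or if a joint passes its speed limit or range.

## Robot

A 6-joint arm with a two-finger parallel gripper is mounted at the origin on the work surface. World frame = base frame: x ahead of the robot, y to its left, z up, the work surface at z = 0. Lengths are in m, angles in rad, forces in N, time in s.
With the tool pointing down it reaches from about 0.425 to 0.95 m from the base axis. Payload 14.7 kg.
Tool frame: the origin (TCP) lies between the finger pads; the fingertips stand 19 mm ahead of it and the grasp point (between the pads) is the TCP (tcp_to_tips is the distance from the TCP to the fingertips, in m); y points along the fingers, z is the direction in which the jaws open and shut, and the axes are right-handed (so a half turn about y gives the same grasp; the last joint's range is limited). The gripper opens to 85 mm and grips with 20 to 120 N. Pads are 22 mm wide; open, the fingers measure 114 mm over their backs; the gripper's body (76 mm by 85 mm) begins 54 mm behind the grasp point. The pads swing forward as they close: fully open they stand 13 mm farther back than shut.
Start: joints at [-1.336, 0.48, 1.596, -0, 1.065, -0.047], TCP at [0.181, -0.624, 0.25] pointing down, gripper open.
Joint ranges: [-2.75, 2.75], [-0.82, 2.05], [0.23, 2.67], [-1.56, 4.7], [0.09, 2.69], [-2.92, 2.92]. Speed limits (rad/s): [1.89, 1.89, 2.39, 3.01, 3.01, 3.01].

## Interface

Orientations are given as a rotation vector (axis times angle).
In Python, from plant import * gives the robot as it stands.
- The arm moves only by the tool arm_command, never from a script. Its argument "plan" is a list of rows, each an object with "fingers": the finger opening in m, from 0 to 0.0854; "dp": the shift along the tool's x, y, z in m, a list of three; "dr": the turn, a rotation vector about the tool's x, y, z in rad, a list of three. A call has 1 to 12 rows; each row is the pose to reach, as a shift and turn from the pose measured when the call began, along the tool's axes at that moment; what a row does not reach only later rows make up. A row lasts 1/12 s, in which the tool goes at most 41.7 mm and 7.16 degrees, less where a joint would pass 70% of its speed; a pose out of reach is approached as far as the arm can. A call with a gripper value outside its range is refused whole. The fingers move at their own pace and stop on an object; "newtons" is the grip in N (left out, the last holds). Time passes only in rows, so rows that repeat a pose let the fingers close. It gives the time, the measured TCP pose, the force and the opening at its end, in the units of the state.
- sense(): the state, without advancing time (a new reading comes with each control period).
- camera(name): name is "side" or "top" or "wrist"; returns the picture (420x560x3 uint8, red, green, blue); there is no depth.
- get_calibration(name): a dict with "K" (3x3 intrinsics, pixels), "D" ([k1, k2, p1, p2, k3] as OpenCV has them; the pictures are not rectified), "R" (3x3) and "t" (3): a world point X has camera coordinates R X + t. Camera axes: x right, y down, z forward; pixel columns grow to the right and rows downward; lengths in m; the calibration is good to about 2 mm. A picture is of the moment at which its call begins: read the wrist's pose just before it. get_calibration takes no time and is no camera call; for the wrist camera it gives the pose at the moment of the call.
- job_done(): hands the job in, once; it reports no verdict.
The state is a dict: "time": time; "joint_positions": joint angles; "qd": joint speeds; "effort": joint torques, N m; "tool_pos": TCP position; "ee_rot": TCP orientation; "force": force on the tool from outside, world axes, zero at the start; "moment": the same for the moment, N m; "width": opening from 0.0 (shut) to 1.0 (fully open).
Only numpy, scipy, OpenCV 4.12 (cv2) and the standard library are available. Lean on these libraries where they do the work, as an engineer would, in place of code of your own. Each camera call takes 0.05 s, during which the arm holds its last target. There are 200 camera calls.

## Working session

There is one attempt and no reset: what is moved stays moved. The work goes in short steps, Python scripts to look and compute and a tool call to move; the robot and the scene stay as the last step left them, time stands still between calls to the robot, and variables do not carry over. Pictures are saved under pics/ and viewed, about 8 in all and at most 12, crops included, and the job is handed in when it is done.

Besides the shell and the picture viewer there is one more tool, called after "Call:" by a JSON object that holds its "fn" and its "kwargs". arm_command: Moves the arm, as the interface text tells. Its arguments: {"type":"object","properties":{"plan":{"type":"array"},"newtons":{"type":"number"}},"required":["plan"]}

```bash
ls; mkdir -p pics
python3 - <<'E'
from plant import *
import cv2,numpy as np
s=sense();print({k:np.round(v,3) for k,v in s.items()})
for n in("top","side"):
    cv2.imwrite(f"pics/{n}0.png",camera(n)[:,:,::-1]); c=get_calibration(n)
    print(n,{k:np.round(v,3).tolist() for k,v in c.items()})
E
```

```text
pics
{'time': np.float64(0.0), 'joint_positions': array([-1.336,  0.481,  1.597,  0.   ,  1.065, -0.047]), 'qd': array([ 0.001,  0.   ,  0.001, -0.002, -0.001, -0.001]), 'effort': array([ 4.0000e-03, -9.5064e+01, -4.3018e+01, -0.0000e+00,  1.2000e-02,
        0.0000e+00]), 'tool_pos': array([ 0.181, -0.624,  0.25 ]), 'ee_rot': array([-0.294,  2.072, -2.069]), 'force': array([0.002, 0.385, 0.64 ]), 'moment': array([ 0.062, -0.065, -0.02 ]), 'width': np.float64(0.998)}
top {'K': [[527.134, 0.0, 279.839], [0.0, 527.134, 212.651], [0.0, 0.0, 1.0]], 'D': [-0.181, 0.0, 0.0, 0.0, 0.0], 'R': [[-0.011, -1.0, -0.014], [-0.998, 0.012, -0.059], [0.059, 0.013, -0.998]], 't': [0.044, 0.588, 1.43]}
side {'K': [[472.316, 0.0, 277.733], [0.0, 472.316, 203.626], [0.0, 0.0, 1.0]], 'D': [-0.072, 0.0, 0.0, 0.0, 0.0], 'R': [[-0.997, -0.075, 0.004], [-0.054, 0.687, -0.724], [0.051, -0.723, -0.689]], 't': [0.588, 0.137, 1.255]}
```

View pics/top0.png

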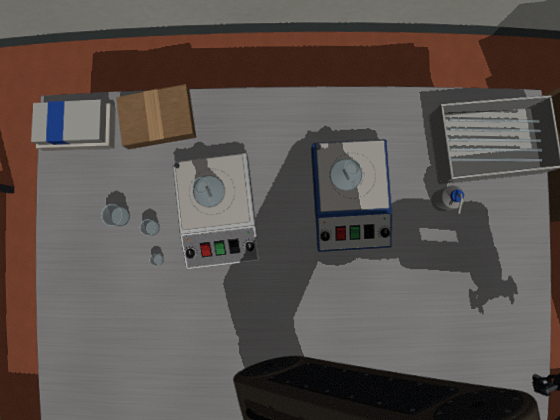

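View pics/side0.png

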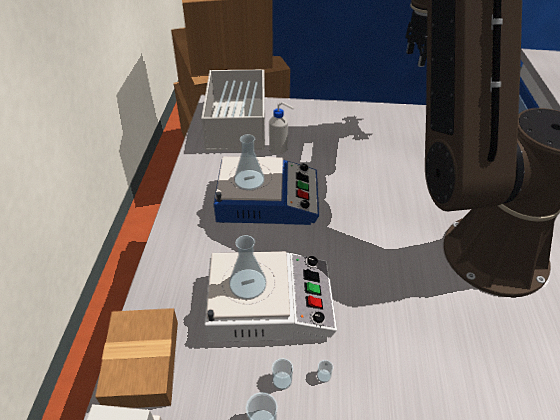

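The blue stirrer is on the right in the top view: red rocker at about (340,233), green (354,232), black (369,231), knobs at (325,236) and (385,232). The white stirrer is on the left. I'll refine these positions on an enlarged crop.

Run:
```python
import cv2,numpy as np
from plant import *
im=cv2.imread("pics/top0.png"); x0,y0=305,125
c=im[y0:260,x0:400]; cv2.imwrite("pics/crop.png",cv2.resize(c,None,fx=6,fy=4.4*6/4.4*1,interpolation=cv2.INTER_CUBIC)[480:])
c=im[200:260,305:400]; cv2.imwrite("pics/crop.png",cv2.resize(c,None,fx=8,fy=8,interpolation=cv2.INTER_CUBIC))
h=cv2.cvtColor(c,cv2.COLOR_BGR2HSV)
for n,m in dict(red=((h[...,0]<8)|(h[...,0]>172))&(h[...,1]>150)&(h[...,2]>60),green=(h[...,0]>45)&(h[...,0]<85)&(h[...,1]>100),black=(h[...,2]<45)).items():
    k,l,st,ce=cv2.connectedComponentsWithStats(m.astype(np.uint8))
    for i in range(1,k):
        if st[i,4]>15: print(n,st[i].tolist(),(ce[i]+[305,200]).round(2))
```

```text
green [45, 26, 10, 13, 109] [354.66 231.95]
black [9, 0, 33, 49, 146] [320.16 220.99]
black [61, 11, 21, 4, 46] [376.26 212.28]
black [43, 12, 17, 4, 26] [356.85 213.27]
black [44, 25, 11, 15, 94] [354.48 231.5 ]
black [59, 24, 11, 15, 157] [368.86 231.2 ]
black [30, 26, 11, 15, 73] [339.36 232.45]
black [75, 28, 12, 10, 85] [384.94 232.34]
black [15, 31, 10, 10, 83] [324.54 235.71]
```

View pics/crop.png

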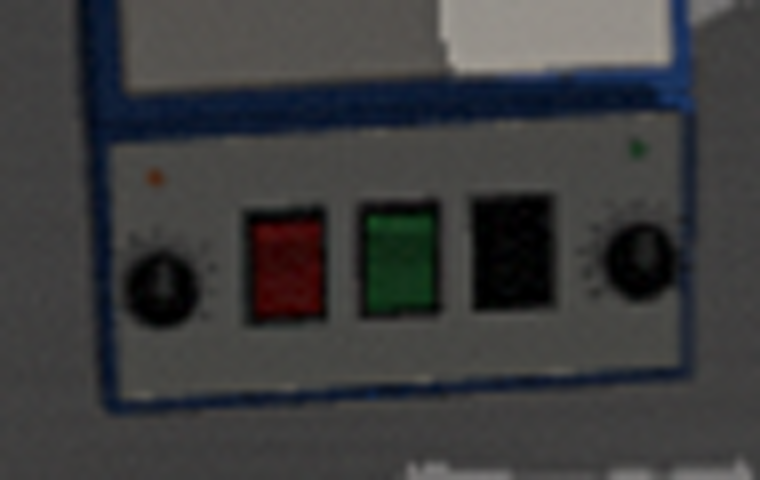

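The crop shows the blue panel clearly. Bezel centres are at (340.3,232.7), (354.5,231.8) and (368.6,231.1), with panel corners at about (318,217.5), (390.8,213.6), (319.3,249.8) and (390.8,246). Next I'll fit the pose.

```bash
cat > h.py <<'E'
import cv2,numpy as np
from plant import *
from scipy.optimize import least_squares
from scipy.spatial.transform import Rotation as Ro
a=np.radians(20)
def panel(p,u,v,w): # world of panel coords, p=x,y,yaw of blue origin
    l=np.array([-.0975+u*np.cos(a)-w*np.sin(a),v,.063+u*np.sin(a)+w*np.cos(a)])
    return Ro.from_euler('z',p[2]).apply(l)+[p[0],p[1],0]
def proj(X,c):
    return cv2.projectPoints(np.array(X,float),cv2.Rodrigues(c["R"])[0],np.array(c["t"],float),np.array(c["K"]),np.array(c["D"]))[0][:,0]
def axes(p): 
    R=Ro.from_euler('z',p[2]).as_matrix()@Ro.from_euler('y',-a).as_matrix(); return R
E
python3 - <<'E'
from h import *
F=[(0,.038,.0025),(0,0,.0025),(0,-.038,.0025),(.045,.095,0),(.045,-.095,0),(-.045,.095,0),(-.045,-.095,0)]
crop=np.array([(286,265),(400,258.5),(513,252),(108,143),(690,112),(118,402),(690,374)])
px=(crop+.5)/8-.5+[305,200]
c=get_calibration("top")
c={k:np.array(v) for k,v in c.items()}
f=lambda p:(proj([panel(p,*q) for q in F],c)-px).ravel()
r=least_squares(f,[.7,-.15,0]);p=r.x
print(p.round(4),r.fun.reshape(-1,2).round(2).tolist())
print({n:panel(p,.012,v,.006).round(4).tolist() for n,v in zip(("heat","mains","stir"),(.038,0,-.038))})
cs={k:np.array(v) for k,v in get_calibration("side").items()}
print(proj([panel(p,*q) for q in F],cs).round(1).tolist())
# tool frames
s=sense();R=Ro.from_rotvec(s["ee_rot"]).as_matrix();print(R.round(3))
E
```

```text
[ 0.6295 -0.1585  0.0393] [[0.28, 0.15], [0.27, 0.21], [0.33, 0.27], [0.52, 0.04], [-0.68, 0.21], [0.28, -0.3], [-1.03, -0.6]]
{'heat': [0.5398, -0.124, 0.0727], 'mains': [0.5412, -0.162, 0.0727], 'stir': [0.5427, -0.2, 0.0727]}
[[302.5, 194.9], [302.5, 185.9], [302.4, 177.3], [286.8, 205.1], [288.1, 161.3], [317.4, 214.1], [315.8, 170.0]]
[[-0.961 -0.     0.278]
 [-0.278  0.001 -0.961]
 [-0.    -1.    -0.001]]
```

The side-view reprojection of the three rockers agrees within about 1 px. The plan is to press with closed fingers, the tool normal to the panel and the jaw axis across it, so the 22 mm pad width lies up the slope.

```bash
cat >> h.py <<'E'
P=np.array([.6295,-.1585,.0393]); V=dict(heat=.038,mains=0,stir=-.038)
def to(n,h,u=.0135):
    "dp,dr to put the fingertips h above the panel over rocker n"
    s=sense();R=Ro.from_rotvec(s["ee_rot"]);A=axes(P)
    T=np.column_stack([-A[:,0],-A[:,2],-A[:,1]])
    X=panel(P,u,V[n],h+.019)
    print(n,h,"dp",R.inv().apply(X-s["tool_pos"]).round(4).tolist(),"dr",(R.inv()*Ro.from_matrix(T)).as_rotvec().round(3).tolist(),"TCP",X.round(3))
def st():
    s=sense();print(round(float(s["time"]),2),s["tool_pos"].round(4),"F",s["force"].round(1),"w",s["width"].round(3))
E
python3 -c "
from h import *
import plant; print([k for k in dir(plant) if k[0]!='_'], getattr(plant,'tcp_to_tips',None))
print({k:v for k,v in sense().items() if 'tip' in k})
to('heat',.06);to('heat',.006)"
```

```text
['Unreachable', 'camera', 'get_calibration', 'job_done', 'sense', 'tcp_to_tips'] 0.019
{}
heat 0.06 dp [-0.4611, 0.1083, -0.386] dr [0.043, 0.24, 0.347] TCP [ 0.516 -0.125  0.142]
heat 0.006 dp [-0.479, 0.1591, -0.3815] dr [0.043, 0.24, 0.347] TCP [ 0.535 -0.124  0.091]
```

Call:
{"fn": "arm_command", "kwargs": {"plan": [{"fingers": 0, "dp": [-0.038, 0, -0.032], "dr": [0.004, 0.02, 0.029]}, {"fingers": 0, "dp": [-0.065, 0, -0.054], "dr": [0.008, 0.04, 0.058]}, {"fingers": 0, "dp": [-0.095, 0, -0.08], "dr": [0.012, 0.06, 0.087]}, {"fingers": 0, "dp": [-0.125, 0, -0.105], "dr": [0.016, 0.08, 0.116]}, {"fingers": 0, "dp": [-0.155, 0, -0.13], "dr": [0.02, 0.1, 0.145]}, {"fingers": 0, "dp": [-0.185, 0, -0.155], "dr": [0.024, 0.12, 0.174]}, {"fingers": 0, "dp": [-0.215, 0, -0.18], "dr": [0.028, 0.14, 0.203]}, {"fingers": 0, "dp": [-0.245, 0, -0.205], "dr": [0.032, 0.16, 0.232]}, {"fingers": 0, "dp": [-0.275, 0, -0.23], "dr": [0.036, 0.18, 0.261]}, {"fingers": 0, "dp": [-0.305, 0, -0.255], "dr": [0.04, 0.2, 0.29]}, {"fingers": 0, "dp": [-0.335, 0, -0.28], "dr": [0.043, 0.22, 0.32]}, {"fingers": 0, "dp": [-0.365, 0, -0.305], "dr": [0.043, 0.24, 0.347]}]}}

```text
time: 1.1
tool_pos: [0.4469, -0.2278, 0.2501]
ee_rot: [0.318, 2.023, -2.008]
force: [1.0, -1.2, -0.4]
width: 0.001
```

```bash
python3 -c "
from h import *
st();to('heat',.06)"
```

```text
Traceback (most recent call last):
  File "h.py", line 21, in st
    s=sense();print(round(float(s["time"]),2),s["tool_pos"].round(4),"F",s["force"].round(1),"w",s["width"].round(3))
                                                                                                 ^^^^^^^^^^^^^^^^
AttributeError: 'float' object has no attribute 'round'
```

```bash
sed -i 's/s\["width"\].round(3)/round(s["width"],3)/' h.py; python3 -c "
from h import *
st();to('heat',.06)"
```

```text
1.1 [ 0.4469 -0.2278  0.2501] F [ 1.  -1.2 -0.4] w 0.001
heat 0.06 dp [-0.0316, 0.1269, -0.1001] dr [0.0, -0.002, -0.001] TCP [ 0.516 -0.125  0.142]
```

Call:
{"fn": "arm_command", "kwargs": {"plan": [{"fingers": 0, "dp": [-0.008, 0.02, -0.025], "dr": [0, 0, 0]}, {"fingers": 0, "dp": [-0.016, 0.05, -0.05], "dr": [0, 0, 0]}, {"fingers": 0, "dp": [-0.024, 0.08, -0.075], "dr": [0, 0, 0]}, {"fingers": 0, "dp": [-0.0316, 0.105, -0.1], "dr": [0, 0, 0]}, {"fingers": 0, "dp": [-0.0316, 0.127, -0.1], "dr": [0, 0, 0]}, {"fingers": 0, "dp": [-0.0316, 0.127, -0.1], "dr": [0, -0.002, 0]}, {"fingers": 0, "dp": [-0.0316, 0.127, -0.1], "dr": [0, -0.002, 0]}]}}

```text
time: 1.68
tool_pos: [0.5157, -0.1244, 0.1409]
ee_rot: [0.313, 2.025, -2.007]
force: [0.7, -1.1, 0.1]
width: -0.002
```

Run:
```python
from h import *
st();to('heat',.020);to('heat',.006)
c={k:np.array(v) for k,v in get_calibration("wrist").items()}
im=camera("wrist")[:,:,::-1].copy()
cv2.imwrite("pics/w1.png",im)
for n,v in V.items(): print(n,proj([panel(P,0,v,.0025),panel(P,.012,v,.006)],c).round(1).tolist())
s=sense();print("tip",proj([Ro.from_rotvec(s["ee_rot"]).apply([0,.019,0])+s["tool_pos"]],c).round(1))
```

```text
1.68 [ 0.5157 -0.1244  0.1409] F [ 0.7 -1.1  0.1] w -0.002
heat 0.02 dp [-0.0009, 0.0393, 0.0006] dr [0.002, 0.001, 0.001] TCP [ 0.53  -0.124  0.104]
heat 0.006 dp [-0.0009, 0.0533, 0.0006] dr [0.002, 0.001, 0.001] TCP [ 0.535 -0.124  0.091]
heat [[279.2, 242.9], [279.2, 227.8]]
mains [[336.0, 242.9], [338.0, 227.9]]
stir [[392.2, 242.8], [395.9, 227.9]]
tip [[280.1 264.2]]
```

View pics/w1.png

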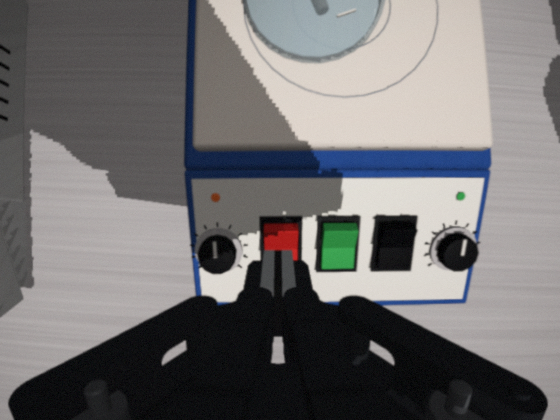

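The wrist view agrees with the model within about 2 px (green bezel at (338,243), predicted (336,243)). The fingers line up with the red rocker, so I'll press it now.

Call:
{"fn": "arm_command", "kwargs": {"plan": [{"fingers": 0, "dp": [-0.001, 0.02, 0], "dr": [0, 0, 0]}, {"fingers": 0, "dp": [-0.001, 0.035, 0], "dr": [0, 0, 0]}, {"fingers": 0, "dp": [-0.001, 0.042, 0], "dr": [0, 0, 0]}, {"fingers": 0, "dp": [-0.001, 0.046, 0], "dr": [0, 0, 0]}, {"fingers": 0, "dp": [-0.001, 0.049, 0], "dr": [0, 0, 0]}, {"fingers": 0, "dp": [-0.001, 0.051, 0], "dr": [0, 0, 0]}, {"fingers": 0, "dp": [-0.001, 0.051, 0], "dr": [0, 0, 0]}]}}

```text
time: 2.32
tool_pos: [0.5352, -0.1257, 0.096]
ee_rot: [0.32, 2.021, -2.007]
force: [-0.4, -0.3, 1.8]
width: 0.006
```

Run:
```python
from h import *
st();to('heat',.006)
```

```text
2.32 [ 0.5352 -0.1257  0.096 ] F [-0.4 -0.3  1.8] w 0.006
heat 0.006 dp [0.0021, 0.0044, -0.0015] dr [-0.0, -0.001, -0.003] TCP [ 0.535 -0.124  0.091]
```

Call:
{"fn": "arm_command", "kwargs": {"plan": [{"fingers": 0, "dp": [0.001, 0.002, -0.001], "dr": [0, 0, 0]}, {"fingers": 0, "dp": [0.001, 0.004, -0.001], "dr": [0, 0, 0]}, {"fingers": 0, "dp": [0.001, 0.005, -0.001], "dr": [0, 0, 0]}, {"fingers": 0, "dp": [0.001, 0.005, -0.001], "dr": [0, 0, 0]}, {"fingers": 0, "dp": [0.001, 0.005, -0.001], "dr": [0, 0, 0]}]}}

```text
time: 2.73
tool_pos: [0.5367, -0.1256, 0.0922]
ee_rot: [0.323, 2.019, -2.007]
force: [1.1, -2.0, 6.3]
width: 0.002
```

Run:
```python
from h import *
st();to('heat',.006)
```

```text
2.73 [ 0.5367 -0.1256  0.0922] F [ 1.1 -2.   6.3] w 0.002
heat 0.006 dp [0.0022, 0.0004, -0.0015] dr [-0.001, -0.002, -0.005] TCP [ 0.535 -0.124  0.091]
```

Call:
{"fn": "arm_command", "kwargs": {"plan": [{"fingers": 0, "dp": [0.001, 0.001, 0], "dr": [0, 0, 0]}, {"fingers": 0, "dp": [0.001, 0.002, 0], "dr": [0, 0, 0]}, {"fingers": 0, "dp": [0.001, 0.003, 0], "dr": [0, 0, 0]}, {"fingers": 0, "dp": [0.001, 0.003, 0], "dr": [0, 0, 0]}]}}

```text
time: 3.07
tool_pos: [0.537, -0.1259, 0.0914]
ee_rot: [0.326, 2.017, -2.006]
force: [-20.8, 2.2, 51.9]
width: 0.002
```

Run:
```python
from h import *
st();to('heat',.006)
```

```text
3.07 [ 0.537  -0.1259  0.0914] F [-20.8   2.2  51.9] w 0.002
heat 0.006 dp [0.0022, -0.0005, -0.0018] dr [-0.002, -0.002, -0.009] TCP [ 0.535 -0.124  0.091]
```

Hard stop reached with the tip at h≈6 mm, as expected for fully down. I'll retreat and look.

Call:
{"fn": "arm_command", "kwargs": {"plan": [{"fingers": 0, "dp": [0.002, -0.01, -0.002], "dr": [0, 0, 0]}, {"fingers": 0, "dp": [0.002, -0.035, -0.002], "dr": [0, 0, 0]}, {"fingers": 0, "dp": [0.006, -0.055, -0.002], "dr": [0, 0, 0]}, {"fingers": 0, "dp": [0.006, -0.055, 0.025], "dr": [0, 0, 0]}, {"fingers": 0, "dp": [0.006, -0.055, 0.05], "dr": [0, 0, 0]}, {"fingers": 0, "dp": [0.002, -0.055, 0.074], "dr": [0, 0, 0]}, {"fingers": 0, "dp": [0.002, -0.055, 0.074], "dr": [0, 0, 0]}]}}

```text
time: 3.65
tool_pos: [0.5199, -0.2051, 0.1439]
ee_rot: [0.332, 2.013, -2.009]
force: [0.9, -0.3, -0.1]
width: -0.0
```

Run:
```python
from h import *
st();to('stir',.020);to('stir',.006)
cv2.imwrite("pics/w2.png",cv2.resize(camera("wrist")[150:320,150:510,::-1],None,fx=2,fy=2))
```

```text
3.65 [ 0.5199 -0.2051  0.1439] F [ 0.9 -0.3 -0.1] w -0.0
stir 0.02 dp [0.0016, 0.0417, -0.0045] dr [-0.006, -0.004, -0.012] TCP [ 0.533 -0.2    0.104]
stir 0.006 dp [0.0018, 0.0557, -0.0046] dr [-0.006, -0.004, -0.012] TCP [ 0.538 -0.2    0.091]
```

View pics/w2.png

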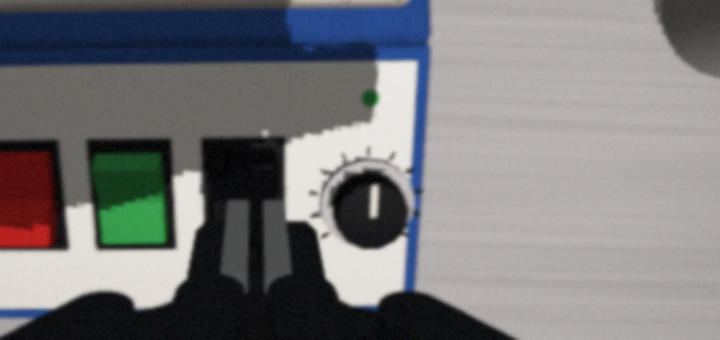

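Red now shows its far half down. The fingers are about 4 mm right of the black rocker, so I'll correct by −4.5 mm along z and press.

Call:
{"fn": "arm_command", "kwargs": {"plan": [{"fingers": 0, "dp": [0.001, 0.015, -0.0045], "dr": [-0.006, -0.004, -0.012]}, {"fingers": 0, "dp": [0.001, 0.035, -0.0045], "dr": [-0.006, -0.004, -0.012]}, {"fingers": 0, "dp": [0.001, 0.044, -0.0045], "dr": [-0.006, -0.004, -0.012]}, {"fingers": 0, "dp": [0.001, 0.048, -0.0045], "dr": [-0.006, -0.004, -0.012]}, {"fingers": 0, "dp": [0.001, 0.051, -0.0045], "dr": [-0.006, -0.004, -0.012]}, {"fingers": 0, "dp": [0.001, 0.054, -0.0045], "dr": [-0.006, -0.004, -0.012]}, {"fingers": 0, "dp": [0.001, 0.056, -0.0045], "dr": [-0.006, -0.004, -0.012]}, {"fingers": 0, "dp": [0.001, 0.057, -0.0045], "dr": [-0.006, -0.004, -0.012]}, {"fingers": 0, "dp": [0.001, 0.057, -0.0045], "dr": [-0.006, -0.004, -0.012]}]}}

```text
time: 4.45
tool_pos: [0.5378, -0.1977, 0.0911]
ee_rot: [0.315, 2.024, -2.007]
force: [-9.4, 2.4, 23.4]
width: 0.003
```

Run:
```python
from h import *
st();to('stir',.006)
```

```text
4.45 [ 0.5378 -0.1977  0.0911] F [-9.4  2.4 23.4] w 0.003
stir 0.006 dp [0.0002, -0.0001, 0.0024] dr [0.002, 0.0, 0.0] TCP [ 0.538 -0.2    0.091]
```

Stop reached at 25 N. I'll retreat down the slope to see all the rockers before pressing mains.

Call:
{"fn": "arm_command", "kwargs": {"plan": [{"fingers": 0, "dp": [0, -0.01, 0], "dr": [0, 0, 0]}, {"fingers": 0, "dp": [0, -0.035, 0], "dr": [0, 0, 0]}, {"fingers": 0, "dp": [0.01, -0.055, 0], "dr": [0, 0, 0]}, {"fingers": 0, "dp": [0.03, -0.055, -0.02], "dr": [0, 0, 0]}, {"fingers": 0, "dp": [0.03, -0.055, -0.036], "dr": [0, 0, 0]}, {"fingers": 0, "dp": [0.03, -0.055, -0.036], "dr": [0, 0, 0]}]}}

```text
time: 4.95
tool_pos: [0.4874, -0.1611, 0.133]
ee_rot: [0.314, 2.026, -2.006]
force: [0.5, 0.2, -0.1]
width: 0.001
```

Run:
```python
from h import *
st();to('mains',.020);to('mains',.006)
im=camera("wrist")[100:300,140:480,::-1]
cv2.imwrite("pics/w3.png",cv2.convertScaleAbs(cv2.resize(im,None,fx=2.2,fy=2.2,interpolation=cv2.INTER_CUBIC),alpha=1.5,beta=20))
```

```text
4.95 [ 0.4874 -0.1611  0.133 ] F [ 0.5  0.2 -0.1] w 0.001
mains 0.02 dp [-0.0315, 0.042, 0.0031] dr [0.004, 0.0, 0.001] TCP [ 0.531 -0.162  0.104]
mains 0.006 dp [-0.0315, 0.056, 0.0031] dr [0.004, 0.0, 0.001] TCP [ 0.536 -0.162  0.091]
```

View pics/w3.png

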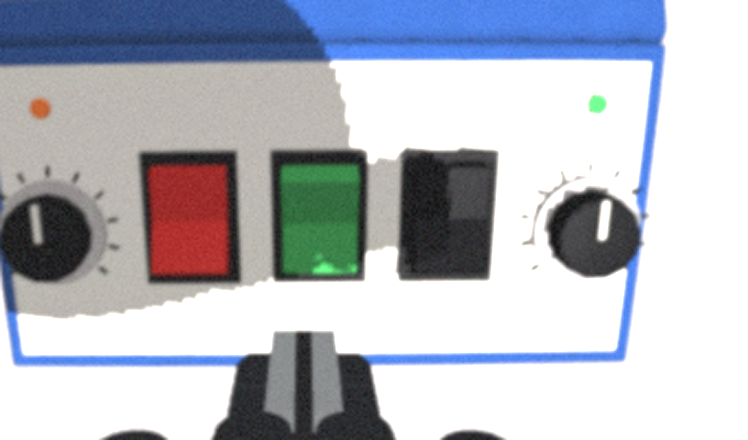

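Red and black now look alike, with the upper half flat, while green differs because it is still on. The fingers are about 4 mm left of green. Now I'll press mains.

Call:
{"fn": "arm_command", "kwargs": {"plan": [{"fingers": 0, "dp": [-0.016, 0.005, 0.003], "dr": [0.004, 0, 0]}, {"fingers": 0, "dp": [-0.031, 0.015, 0.003], "dr": [0.004, 0, 0]}, {"fingers": 0, "dp": [-0.031, 0.032, 0.003], "dr": [0.004, 0, 0]}, {"fingers": 0, "dp": [-0.031, 0.044, 0.003], "dr": [0.004, 0, 0]}, {"fingers": 0, "dp": [-0.031, 0.048, 0.003], "dr": [0.004, 0, 0]}, {"fingers": 0, "dp": [-0.031, 0.051, 0.003], "dr": [0.004, 0, 0]}, {"fingers": 0, "dp": [-0.031, 0.054, 0.003], "dr": [0.004, 0, 0]}, {"fingers": 0, "dp": [-0.031, 0.056, 0.003], "dr": [0.004, 0, 0]}, {"fingers": 0, "dp": [-0.031, 0.0575, 0.003], "dr": [0.004, 0, 0]}, {"fingers": 0, "dp": [-0.031, 0.0575, 0.003], "dr": [0.004, 0, 0]}]}}

```text
time: 5.83
tool_pos: [0.5384, -0.164, 0.0916]
ee_rot: [0.318, 2.018, -2.009]
force: [-14.1, 0.4, 36.6]
width: 0.004
```

Run:
```python
from h import *
st();to('mains',.006)
```

```text
5.83 [ 0.5384 -0.164   0.0916] F [-14.1   0.4  36.6] w 0.004
mains 0.006 dp [0.0021, -0.0003, -0.0019] dr [-0.003, 0.001, -0.003] TCP [ 0.536 -0.162  0.091]
```

Call:
{"fn": "arm_command", "kwargs": {"plan": [{"fingers": 0, "dp": [0, -0.01, 0], "dr": [0, 0, 0]}, {"fingers": 0, "dp": [0, -0.035, 0], "dr": [0, 0, 0]}, {"fingers": 0, "dp": [0.015, -0.06, 0], "dr": [0, 0, 0]}, {"fingers": 0, "dp": [0.033, -0.07, 0], "dr": [0, 0, 0]}, {"fingers": 0, "dp": [0.035, -0.07, 0], "dr": [0, 0, 0]}, {"fingers": 0, "dp": [0.035, -0.07, 0], "dr": [0, 0, 0]}]}}

```text
time: 6.33
tool_pos: [0.4811, -0.1666, 0.146]
ee_rot: [0.32, 2.017, -2.01]
force: [0.8, 0.1, -0.7]
width: 0.001
```

Run:
```python
from h import *
st()
im=camera("wrist")[100:300,140:480,::-1]
a=cv2.convertScaleAbs(cv2.resize(im,(600,353),interpolation=cv2.INTER_CUBIC),alpha=1.5,beta=20)
s=camera("side")[60:420,160:400,::-1]; cv2.imwrite("pics/s4.png",s)
b=cv2.resize(s[70:290,20:200],(196,240))
cv2.imwrite("pics/w4.png",np.hstack([cv2.copyMakeBorder(a,0,7,0,0,0),cv2.copyMakeBorder(b,0,120,0,4,0)]))
```

```text
6.33 [ 0.4811 -0.1666  0.146 ] F [ 0.8  0.1 -0.7] w 0.001
```

View pics/w4.png

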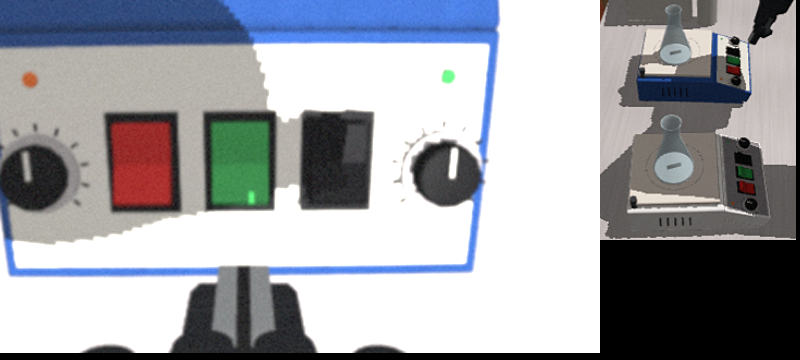

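All three rockers now look alike, with the far half flat and no dark step. Both flasks stand where they were, and the arm is clear with about 0 N on it. Handing in.

```bash
python3 -c "
from plant import *
print(job_done())"
```

```text
the job is handed in; nothing more can be done
None
```

I switched off the blue stirrer's rockers in the order asked: red heating, black stirring, then green mains. I pressed each with closed fingertips held square to the panel.

- **Presses:** each rocker stopped hard with the fingertips about 6 mm above the panel, which is the fully-down height. The total contact forces were about 56 N, 25 N and 39 N. The red press was firmer than it needed to be, but only the fingertips touched and it stayed below the 120 N wrist limit.
- **Final view:** the last wrist picture shows all three rockers tilted the same way, with the half nearer the plate down. I judged the positions from the pictures and the hard stops, since the joint angles can't be read directly.
- **Other items:** the arm never went near the white stirrer, and both flasks looked unmoved. I didn't view the beaker or wash bottle again at the end, but nothing came near them.
- **Hand-in:** the arm was clear of everything, with about 1 N on the force reading, at 6.3 s. No checks failed. Rocker positions predicted from the first pictures were 1–2 mm off sideways in the wrist view, which didn't affect the presses.

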